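# Hold the fruit box lid with its hinge knuckles in line for the pin

### The job

Take the loose steel lid by its bar grip and set it flat on the rim of the fruit box, with its hinge knuckle still at least two centimetres short of the box's two knuckles. Then slide it along the rim so that its knuckle goes in between those two, pushing the sprung rubber buffer right back until the holes line up for the pin. Finish while still holding the lid there by its grip, because the buffer pushes it out again if you let go, and leave the hinge pin, cups and jar where they are.

Things in the scene. Friction and masses are not known exactly. Their poses are not given: they have to be found in the camera images.
- lid_grip (a point): Centre of the bar grip of the loose steel lid, which lies on the counter: plate 130 x 130 x 6 mm, about 0.25 kg. The white bar stands across the middle of the plate: 14 mm thick in x, 70 mm long in y, from 6 to 42 mm above the lid's underside; this point is 24 mm above the underside. Lid axes: x towards the edge with the knuckle, y along the hinge, z up.
- lid_hole (a point): Middle of the pin hole in the lid's single knuckle: a tube of 22 mm outer and 12 mm hole diameter, 40 mm long along y, on a 34 mm wide tongue. It lies 81 mm in lid +x from the grip centre, 12 mm above the lid's underside; the knuckle ends 11 mm past it. Same axes as the lid.
- box_hinge (a point): Middle of the box's hinge line, where lid_hole must come; 12 mm above the rim, so a lid lying flat on the rim is at the right height. Axes: x from the box towards its hinge, y along the hinge line, z up. Two fixed steel tube knuckles (22 mm outer, 12 mm hole, 26 mm long) lie on this line, their inner ends 23 mm to each side of this point (46 mm gap).
- box_rim (a point): Centre of the open white fruit box at the height of its rim, 85 mm in -x of box_hinge, same axes. Box fixed to the counter, 150 x 150 mm, 80 mm high, flat rim 20 mm wide, fruit inside below the rim. Behind it a grey jamb block level with the rim carries a steel upstand, 98 mm wide, 24 mm high, front face 11 mm in +x of box_hinge: the solid stop for the lid's knuckle.
- buffer (a joint): Sprung rubber buffer, 14 x 14 mm, in the upstand between the two fixed knuckles; travel in m, 0 = fully out (its face is 1 mm in +x of box_hinge), about 0.010 = pushed back flush with the upstand, where the holes line up. It pushes back with 6 N at first and 9 N at 0.010.
- pin_center (a point): Middle of the loose steel hinge pin lying on the counter: an 8 mm rod 122 mm long, one end bent over by 30 mm. Bystander.
- cups_center (a point): Middle of a stack of white paper cups standing upside down, 82 mm wide, 152 mm high; this point is 70 mm above the counter. Bystander.
- jar_center (a point): Middle of a jar, 70 mm wide, 100 mm high, half-way up. Bystander.
There are look-alikes about, which are no part of the job. Of the things that look like the part that bears lid_grip, take the one that is nearest to the robot's base at the start. Several things look just like the part that bears box_hinge: the one meant starts farthest to the robot's left.

How it is judged (in metres and radians):
On the way:
1. the lid lies flat on the box's rim with its knuckle still short of the two fixed knuckles (x of lid_hole in the frame of box_hinge between -0.12 and -0.015 m and y of lid_hole in the frame of box_hinge between -0.03 and 0.03 m and z of lid_hole in the frame of box_hinge between -0.004 and 0.004 m and angle between the z axis of lid_hole and the z axis of box_hinge, either way round below 0.06 rad and contact force between lid and fruit_box above 0.2 N), for 0.1 s.
At the end, for the whole second after the job is handed in: The fingers still hold the lid (more than 1 N), the buffer is pushed back by more than 6 mm, the lid's hole is within 3 mm of the box's hinge line in x and in height and within 5 mm along it, hinge lines parallel and lid level within 0.08 rad, lid at rest (x of lid_hole in the frame of box_hinge between -0.003 and 0.003 m and y of lid_hole in the frame of box_hinge between -0.005 and 0.005 m and z of lid_hole in the frame of box_hinge between -0.003 and 0.003 m and angle between the y axis of lid_hole and the y axis of box_hinge, either way round below 0.08 rad and angle between the z axis of lid_hole and the z axis of box_hinge, either way round below 0.08 rad and value of joint buffer above 0.006 m and contact force between the fingers and lid above 1 N and linear speed of lid below 0.02 m/s); the arm keeps its last pose, push and grip.
It fails at once if hinge pin pushed away by more than 3 cm (distance of pin_center from where it was at the start of the episode above 0.03 m).
It fails at once if cups pushed away by more than 3 cm (distance of cups_center from where it was at the start of the episode above 0.03 m).
It fails at once if jar pushed away by more than 3 cm (distance of jar_center from where it was at the start of the episode above 0.03 m).
It also fails if it takes over 48 s, if anything falls off the work surface, if the arm or the gripper's body presses on something with over 40 N, if the wrist force passes 120 N, or if a joint passes its speed limit or range.

### The arm

A 6-joint arm with a two-finger parallel gripper is mounted at the origin on the work surface. World frame = base frame: x ahead of the robot, y to its left, z up, the work surface at z = 0. Lengths are in mm, angles in rad, forces in N, time in s.
With the tool pointing down it reaches from about 325 to 750 mm from the base axis. Payload 7.6 kg.
Tool frame: the origin (TCP) lies on the centre line of the jaws, within the pads' length; the fingertips stand 8 mm ahead of it and the grasp point (between the pads) lies 11 mm behind it; z points along the fingers, y is the direction in which the jaws open and shut (so a half turn about z gives the same grasp; the last joint's range is limited). The gripper opens to 85 mm and grips with 20 to 120 N. Pads are 22 mm wide; open, the fingers measure 114 mm over their backs; the gripper's body (76 mm by 85 mm) begins 54 mm behind the grasp point. The pads swing forward as they close: fully open they stand 13 mm farther back than shut.
Start: joints at [1.061, 0.052, 1.401, -0, 1.689, -0.07], TCP at [223.51, 475.067, 239.323] pointing down, gripper open.
Joint ranges: [-2.9, 2.9], [-0.91, 2.17], [0.12, 2.37], [-1.06, 4.2], [0.26, 2.73], [-2.93, 2.93]. Speed limits (rad/s): [2.57, 2.57, 3.01, 3.14, 3.14, 3.14].

### API

Orientations are given as [roll, pitch, yaw] about the fixed x, y, z axes, in that order (R = Rz(yaw) Ry(pitch) Rx(roll)).
In Python, from station import env gives the robot as it stands. The module is installed in compiled form; this text tells all that it offers.
- The arm moves only by the tool step_arm, never from a script. Its argument "series" is text: rows parted by semicolons, each of 7 numbers parted by spaces: the shift along the world's x, y, z in cm, then the turn, a rotation vector about the world's x, y, z in degrees, then the finger opening in cm, from 0 to 8.54. A call has 1 to 12 rows; each row is the pose to reach, as a shift and turn from the pose measured when the call began; what a row does not reach only later rows make up. A row lasts 1/8 s, in which the tool goes at most 62.5 mm and 10.7 degrees, less where a joint would pass 70% of its speed; a pose out of reach is approached as far as the arm can. A call with a gripper value outside its range is refused whole. The fingers move at their own pace and stop on an object; the grip force is fixed at half the most. Time passes only in rows, so rows that repeat a pose let the fingers close. It gives the time, the measured TCP pose, the force and the opening at its end, in the units of the state.
- env.observe(): the state, without advancing time (a new reading comes with each control period).
- env.capture(name): name is "scene" or "side" or "wrist"; returns a dict with "color" (480x640x3 uint8, blue, green, red), "range_z" (480x640 float32, mm along the optical axis (not along the pixel's ray), 0 where there is no reading), "fov_y" (degrees; the focal length in pixels is half the picture's height over the tangent of half this angle, whatever the lens; pixels are square), "cx", "cy" (the principal point, pixels), "k1" (the pictures are not rectified: a ray, as slopes to the right and down, at radius r is drawn at 1 + k1 r^2 times it, then the intrinsics apply), "cam_to_world" (4x4, takes a point from camera to world coordinates); the wrist camera has in their place "hand_eye" (4x4, takes a point from camera to tool coordinates, whose origin is the TCP and whose axes are the flange's). Camera axes: x right, y up, looking along -z (the intrinsics and any distortion apply to the point x, -y, -z); pixel columns grow to the right and rows downward; lengths in mm; the calibration is good to about 2 mm. A picture is of the moment at which its call begins: read the wrist's pose just before it.
- env.hand_in(): hands the job in, once; it reports no verdict.
The state is a dict: "t": time; "joints": joint angles; "qvel": joint speeds; "joint_torque": joint torques, N m; "eef_pos": TCP position; "eef_rot": TCP orientation; "wrist_force": force on the tool from outside, world axes, zero at the start; "wrist_torque": the same for the moment, N m; "gripper_width": opening from 0.0 (shut) to 1.0 (fully open).
Only numpy, scipy, OpenCV 4.12 (cv2) and the standard library are available. Lean on these libraries where they do the work, as an engineer would, in place of code of your own. Each camera call takes 0.05 s, during which the arm holds its last target.

## Working session

There is one attempt and no reset: what is moved stays moved. The work goes in short steps, Python scripts to look and compute and a tool call to move; the robot and the scene stay as the last step left them, time stands still between calls to the robot, and variables do not carry over. Pictures are saved under pics/ and viewed, and the job is handed in when it is done.

Besides the shell and the picture viewer there is one more tool, called after "Request:" as name(argument=value, ...) on one line, values as JSON. step_arm: Moves the arm, as the interface text tells. Its arguments: {"type":"object","properties":{"series":{"type":"string"}},"required":["series"]}

```bash
mkdir -p pics
cat > h.py <<'E'
import numpy as np, cv2
from station import env
from scipy.spatial.transform import Rotation as R
def pose():
    s=env.observe(); T=np.eye(4); T[:3,:3]=R.from_euler('xyz',s['eef_rot']).as_matrix(); T[:3,3]=s['eef_pos']; return T,s
def cap(n):
    T,s=pose(); c=env.capture(n)
    c['M']=T@np.array(c['hand_eye']) if n=='wrist' else np.array(c['cam_to_world'])
    f=240/np.tan(np.radians(c['fov_y'])/2); c['K']=np.array([[f,0,c['cx']],[0,f,c['cy']],[0,0,1.]]); return c
def slopes(c,uv):
    return cv2.undistortPointsIter(np.array(uv,float).reshape(-1,1,2),c['K'],np.array([c['k1'],0,0,0.]),None,None,(3,50,1e-9)).reshape(-1,2)
def onplane(c,uv,z):
    s=slopes(c,uv); d=np.c_[s[:,0],-s[:,1],-np.ones(len(s))]@c['M'][:3,:3].T; o=c['M'][:3,3]
    return o+d*((z-o[2])/d[:,2])[:,None]
def bydepth(c,uv):
    s=slopes(c,uv); uv=np.array(uv).reshape(-1,2).astype(int); z=c['range_z'][uv[:,1],uv[:,0]][:,None]
    p=np.c_[s[:,0],-s[:,1],-np.ones(len(s))]*z
    return p@c['M'][:3,:3].T+c['M'][:3,3]
def proj(c,P):
    p=(np.atleast_2d(P)-c['M'][:3,3])@c['M'][:3,:3]; p=p*[1,-1,-1]
    return cv2.projectPoints(p.reshape(-1,1,3),np.zeros(3),np.zeros(3),c['K'],np.array([c['k1'],0,0,0.]))[0].reshape(-1,2)
E
python3 - <<'E'
from h import *
for n in ['scene','side','wrist']:
    c=cap(n); cv2.imwrite(f'pics/{n}0.png',c['color']); print(n,c['fov_y'],c['k1'],c['M'][:3,3].round(),(c['range_z']>0).mean())
print(env.observe())
E
```

```text
scene 49.641784996633746 0.04508428598934517 [ 991.  546. 1114.] 0.9958365885416667
side 43.22929839108239 -0.04370135922477032 [ 178. 1300. 1039.] 0.9927083333333333
wrist 70.96232794387741 -0.019673553555983825 [159. 504. 373.] 0.9958170572916667
{'t': 0.15, 'joints': array([ 1.06068479e+00,  5.26807201e-02,  1.40147742e+00, -1.23978148e-05,
        1.68861840e+00, -7.03171049e-02]), 'qvel': array([-1.27986603e-03, -6.56111267e-05, -4.45448925e-03, -1.32213396e-03,
       -1.12418510e-03,  4.25899627e-04]), 'joint_torque': array([ 1.19564547e-04, -3.81955040e+01, -3.60421801e+01, -1.42957997e-04,
        4.68241313e-03, -1.99388990e-05]), 'eef_pos': array([223.4038334 , 474.85360546, 238.67895395]), 'eef_rot': array([-3.14041083e+00, -7.08958734e-05,  2.70179672e+00]), 'wrist_force': array([-0.5934328 , -0.2198376 ,  0.00415749]), 'wrist_torque': array([-0.07925244,  0.0240602 , -0.01259232]), 'gripper_width': 0.998239740682694}
```

View pics/scene0.png

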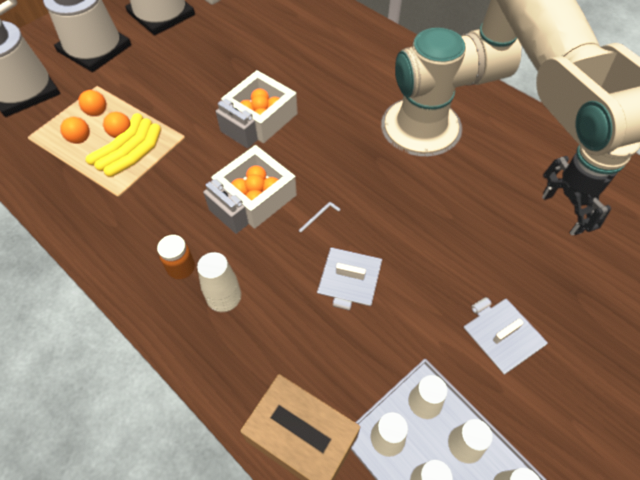

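View pics/side0.png

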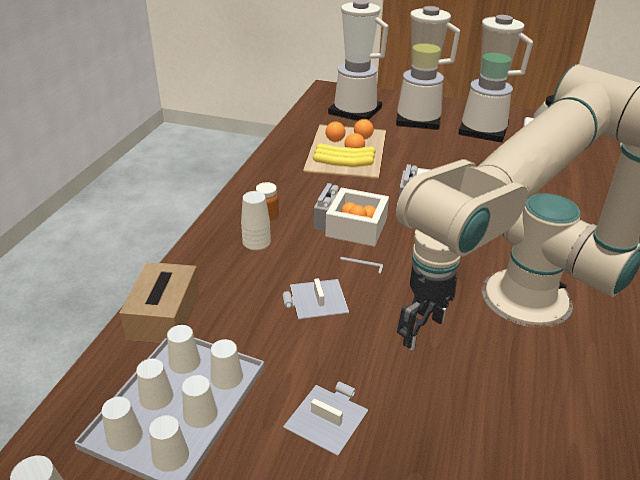

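View pics/wrist0.png

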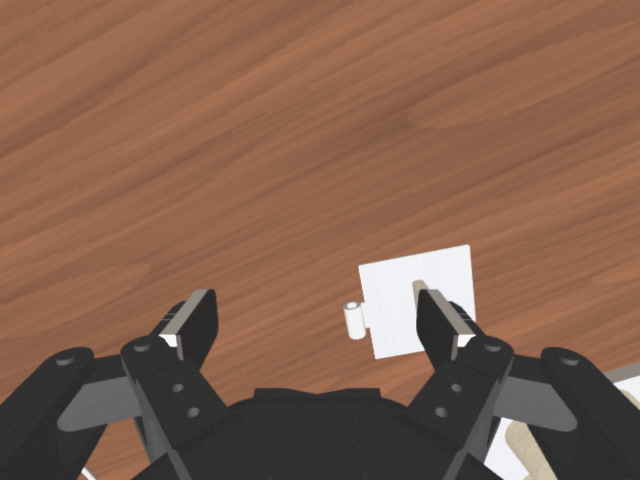

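Lid candidates in the scene view are at (350,277) and (505,335). Box candidates are at (250,187) and (258,107). I'll locate all of them now.

Run:
```python
from h import *
c=cap('scene')
for n,uv in dict(lidA=(350,269),lidAknuck=(343,304),lidB=(509,328),lidBkn=(481,305),box1=(253,187),h1=(224,192),box2=(258,105),h2=(235,108),pin=(318,216),cups=(216,262),jar=(173,243),base=(422,110)).items():
    p=bydepth(c,[uv])[0]; print(n,p.round(),np.hypot(*p[:2]).round())
im=c['color']
a=cv2.resize(im[140:240,190:310],None,fx=5,fy=5,interpolation=cv2.INTER_CUBIC)
b=cv2.resize(im[240:380,310:560],None,fx=3,fy=3,interpolation=cv2.INTER_CUBIC)
cv2.imwrite('pics/cropbox.png',a);cv2.imwrite('pics/croplid.png',b)
s=cap('side')
cv2.imwrite('pics/cropside.png',cv2.resize(s['color'][160:330,230:420],None,fx=4,fy=3.5,interpolation=cv2.INTER_CUBIC))
```

```text
lidA [519. 184.  42.] 550.0
lidAknuck [589. 226.  20.] 631.0
lidB [390. 534.  43.] 661.0
lidBkn [375. 457.  23.] 591.0
box1 [ 518. -151.   59.] 540.0
h1 [ 596. -163.  101.] 618.0
box2 [ 312. -353.   64.] 471.0
h2 [ 386. -360.  100.] 528.0
pin [441.   6.   3.] 442.0
cups [751.   2. 152.] 751.0
jar [ 773. -136.  102.] 785.0
base [ 59.  26. 117.] 64.0
```

View pics/cropbox.png

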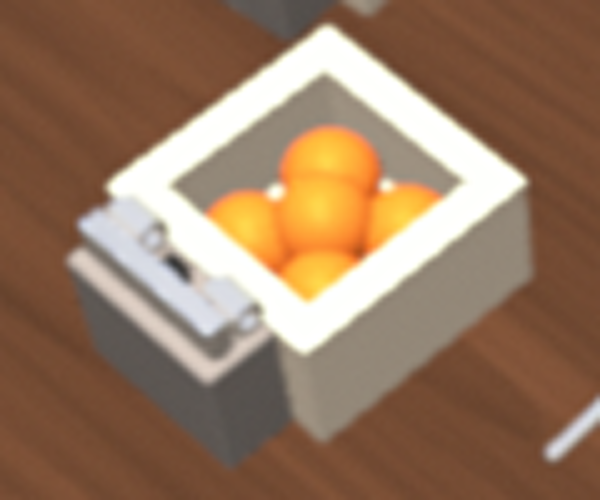

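View pics/croplid.png

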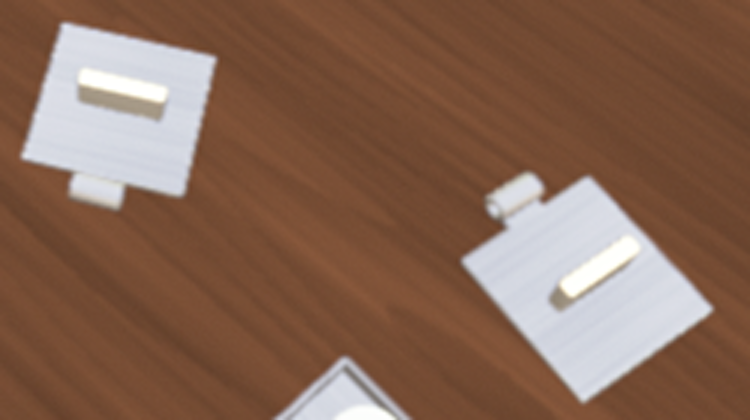

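View pics/cropside.png

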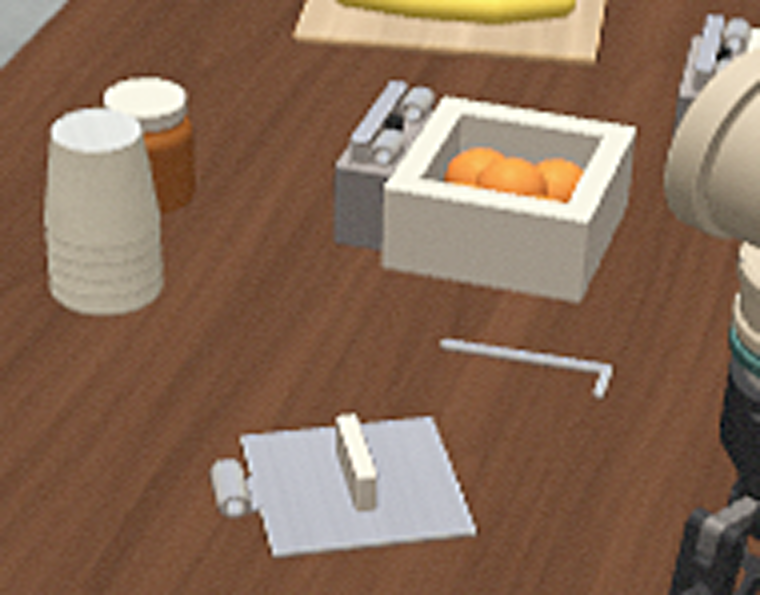

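Lid A at (350,269) is 550 mm from the base, against 661 mm for the other, so I choose it. Box 1 has y = -151, against -353, so it is the farthest left. Next I'll measure both precisely by rectifying each view onto known planes.

```bash
cat > rect.py <<'E'
from h import *
def rectify(c,x0,x1,y0,y1,z,s=3):
    xs=np.arange(x0,x1,1/s); ys=np.arange(y0,y1,1/s)
    X,Y=np.meshgrid(xs,ys); uv=proj(c,np.c_[X.ravel(),Y.ravel(),np.full(X.size,z)]).astype(np.float32)
    return cv2.remap(c['color'],uv[:,0].reshape(X.shape),uv[:,1].reshape(X.shape),cv2.INTER_CUBIC)
# rect image: col -> x, row -> y (row grows with y)
E
python3 - <<'E'
from rect import *
for n in ['scene','side']:
    c=cap(n)
    cv2.imwrite(f'pics/r_{n}_box.png',rectify(c,400,640,-270,-60,80,2.5))
    cv2.imwrite(f'pics/r_{n}_bar.png',rectify(c,440,620,110,270,42,3))
    # range of rim
    p=bydepth(c,[(256,152),(290,188)] if n=='scene' else [(345,192),(360,238)]); print(p.round(1))
E
cd pics; python3 -c "
import cv2,numpy as np
a=[cv2.imread(f'r_{n}_box.png') for n in ('scene','side')];b=[cv2.imread(f'r_{n}_bar.png') for n in ('scene','side')]
cv2.imwrite('rb.png',cv2.resize(np.hstack(a),None,fx=.66,fy=.66));cv2.imwrite('rl.png',cv2.resize(np.hstack(b),None,fx=.74,fy=.74))"
```

```text
[[ 443.3 -217.    79.5]
 [ 449.6  -86.1   47.8]]
[[ 557.6 -217.8   79. ]
 [ 473.6  -85.3   18.1]]
```

View pics/rb.png

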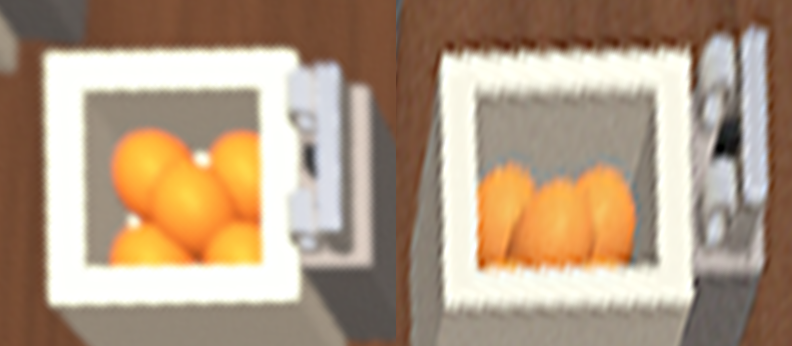

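View pics/rl.png

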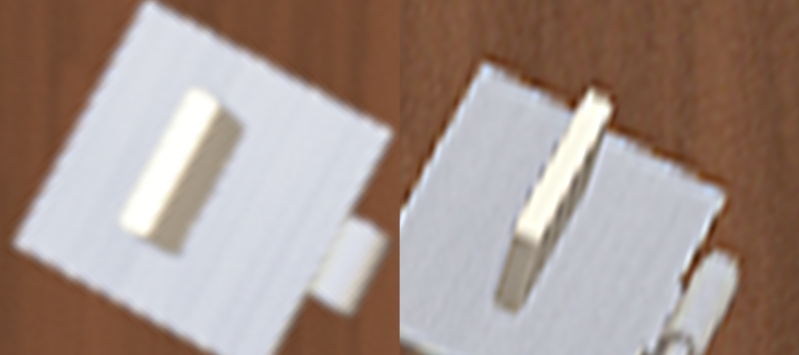

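The rectified views show the box nearly axis-aligned, with its hinge towards +x, and the lid turned about 30 degrees. I'll fit rectangles to get numbers.

```bash
python3 - <<'E'
from rect import *
def fit(mask,x0,y0,s,near):
    cs,_=cv2.findContours(mask.astype(np.uint8),cv2.RETR_EXTERNAL,cv2.CHAIN_APPROX_NONE)
    k=max(cs,key=cv2.contourArea); (cx,cy),(w,h),a=cv2.minAreaRect(k); return (round(x0+cx/s,1),round(y0+cy/s,1)),round(w/s,1),round(h/s,1),round(a,1),cv2.contourArea(k)/s/s
for n in ['scene','side']:
    c=cap(n)
    im=rectify(c,400,640,-270,-60,80,3).astype(int)
    m=(im.min(2)>205)&(im[...,2]>=im[...,0]+5); 
    m=cv2.morphologyEx(m.astype(np.uint8),cv2.MORPH_OPEN,np.ones((15,15)))
    print(n,'rim',fit(m,400,-270,3,0)); cv2.imwrite(f'pics/m_{n}.png',m*255)
    im=rectify(c,440,620,110,270,42,3).astype(int)
    print(im[int((184-110)*3),int((519-440)*3)])
    m=(im[...,2]>im[...,0]+8)&(im.min(2)>195)
    m=cv2.morphologyEx(m.astype(np.uint8),cv2.MORPH_OPEN,np.ones((5,5)))
    print(n,'bar',fit(m,440,110,3,0)); cv2.imwrite(f'pics/mb_{n}.png',m*255)
    im=rectify(c,440,620,110,270,6,3).astype(int)
    m=(im[...,0]>im[...,2]-2)&(im.min(2)>140)
    m=cv2.morphologyEx(m.astype(np.uint8),cv2.MORPH_CLOSE,np.ones((120,120)))
    m=cv2.morphologyEx(m.astype(np.uint8),cv2.MORPH_OPEN,np.ones((180,180)))
    print(n,'plate',fit(m,440,110,3,0))
E
cd pics; python3 -c "
import cv2,numpy as np
a=[cv2.imread(f'm_{n}.png') for n in ('scene','side')];b=[cv2.imread(f'mb_{n}.png') for n in ('scene','side')]
a=np.hstack(a);b=cv2.copyMakeBorder(np.hstack(b),0,0,0,a.shape[1]-2*b[0].shape[1],0);cv2.imwrite('mm.png',cv2.resize(np.vstack([a,b]),None,fx=.5,fy=.5))"
```

```text
scene rim ((572.7, -208.3), 4.7, 4.7, 90.0, 21.777777777777775)
[254 255 255]
scene bar ((520.0, 186.4), 10.3, 70.2, 34.8, 149.05555555555557)
scene plate ((516.7, 177.7), 153.3, 135.3, 0.0, 17022.888888888887)
side rim ((503.4, -161.6), 149.3, 149.9, 89.2, 21605.055555555555)
[238 253 255]
side bar ((513.3, 185.1), 13.0, 69.0, 28.9, 665.4444444444445)
side plate ((517.7, 178.5), 155.3, 137.0, 0.0, 17343.222222222223)
```

View pics/mm.png

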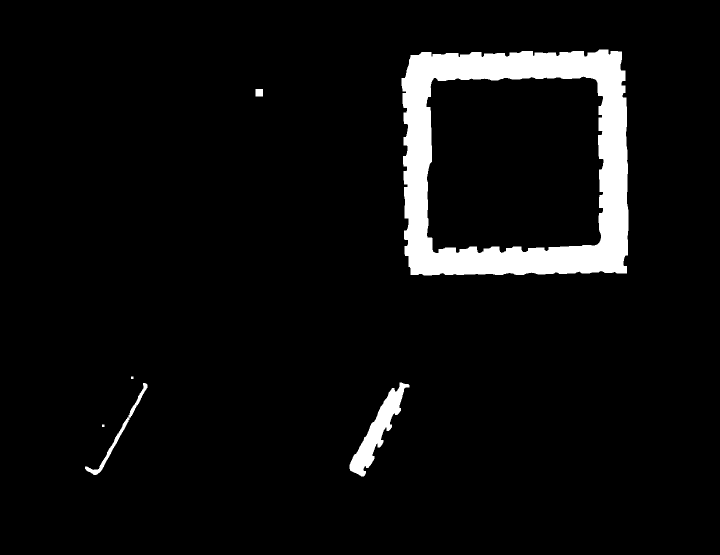

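Run:
```python
from rect import *
def fit(mask,x0,y0,s):
    cs,_=cv2.findContours(mask.astype(np.uint8),cv2.RETR_EXTERNAL,cv2.CHAIN_APPROX_NONE)
    k=max(cs,key=cv2.contourArea); (cx,cy),(w,h),a=cv2.minAreaRect(k); return (round(x0+cx/s,1),round(y0+cy/s,1)),round(w/s,1),round(h/s,1),round(a,1)
c=cap('scene')
im=rectify(c,400,640,-270,-60,80,3).astype(int)
m=(im.min(2)>228); m=cv2.morphologyEx(m.astype(np.uint8),cv2.MORPH_OPEN,np.ones((35,35))); print('rim',fit(m,400,-270,3))
im=rectify(c,440,620,110,270,42,3).astype(int)
m=(im.min(2)>232); m=cv2.morphologyEx(m.astype(np.uint8),cv2.MORPH_OPEN,np.ones((9,9))); print('bar',fit(m,440,110,3))
# plate corners by thresholded contour
for n in ['scene','side']:
    c=cap(n); im=rectify(c,440,620,90,280,6,3).astype(int)
    m=(im.min(2)>130); cs,_=cv2.findContours(m.astype(np.uint8),cv2.RETR_EXTERNAL,cv2.CHAIN_APPROX_NONE)
    k=max(cs,key=cv2.contourArea); mm=np.zeros(m.shape,np.uint8); cv2.drawContours(mm,[k],-1,1,-1)
    el=cv2.getStructuringElement(cv2.MORPH_ELLIPSE,(141,141)); mm=cv2.morphologyEx(mm,cv2.MORPH_OPEN,el); print(n,'plate',fit(mm,440,90,3))
```

```text
rim ((504.7, -162.6), 149.1, 149.4, 89.2)
bar ((515.4, 182.4), 14.1, 69.9, 28.2)
scene plate ((522.3, 186.2), 146.7, 132.0, 28.4)
side plate ((516.6, 186.6), 136.7, 133.1, 28.5)
```

Measurements:

| Item | Centre (mm) | Yaw | Check |
|---|---|---|---|
| Bar | about (514.5, 183.5) | 28.3° | 14.1 x 69.9 mm, as given |
| Box rim | about (504, -162) | -0.8° | 149 x 149 mm, as given |

I'll go above the lid now.

Request:
step_arm(series="4.8 -4.8 -1 0 0 -6 8.5; 9.6 -9.6 -2 0 0 -12 8.5; 14.4 -14.4 -3 0 0 -18 8.5; 19.2 -19.2 -4 0 0 -24 8.5; 24 -24 -5 0 0 -30 8.5; 29.1 -29.1 -6 0 0 -36.5 8.5; 29.1 -29.1 -8 0 0 -36.5 8.5; 29.1 -29.1 -8 0 0 -36.5 8.5; 29.1 -29.1 -8 0 0 -36.5 8.5")

```text
t: 1.72
eef_pos: [514.4, 184.5, 159.8]
eef_rot: [3.141, -0.0, 2.065]
wrist_force: [0.8, 1.0, 0.4]
gripper_width: 0.995
```

Run:
```python
from rect import *
s=env.observe(); print(s['t'],s['eef_pos'],np.degrees(s['eef_rot']),s['wrist_force'])
for n in ['wrist','scene']:
    c=cap(n); cv2.imwrite(f'pics/{n}1.png',c['color'])
    if n=='wrist': cv2.imwrite('pics/w1bar.png',rectify(c,420,610,90,280,42,3))
    im=rectify(c,420,610,90,280,42,3).astype(int)
```

```text
1.725 [514.37483547 184.5038625  159.76163296] [ 1.79972769e+02 -1.63012046e-02  1.18309722e+02] [0.7814779  0.9927302  0.40630407]
```

View pics/wrist1.png

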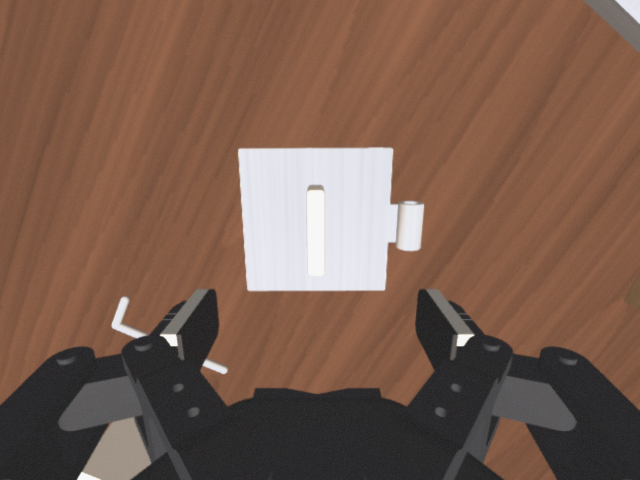

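View pics/w1bar.png

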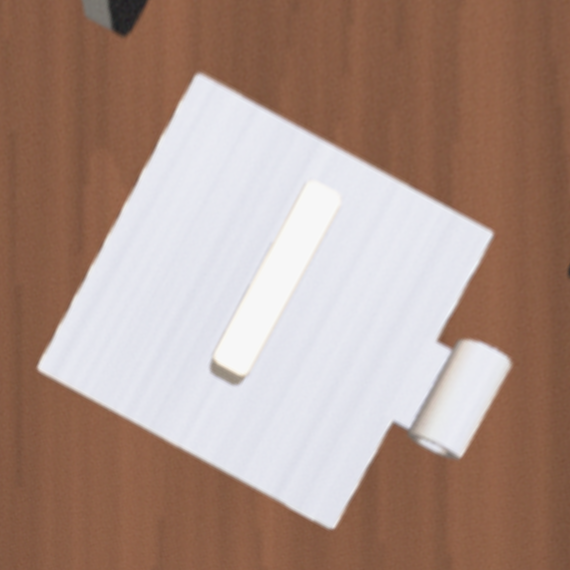

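The wrist view shows the right lid, with the bar at (316,230) square to the jaws and the pin clear at lower left. I'll refine the bar's centre and yaw.

Run:
```python
import cv2,numpy as np
im=cv2.imread('pics/w1bar.png').astype(int)
print(im[279,276],im[279,350])
m=(im[...,2]-im[...,0]>-4)&(im.min(2)>235)
m=cv2.morphologyEx(m.astype(np.uint8),cv2.MORPH_OPEN,np.ones((15,15)))
k=max(cv2.findContours(m,0,1)[0],key=cv2.contourArea);r=cv2.minAreaRect(k);print(np.array(r[0])/3+[420,90],np.array(r[1])/3,r[2])
g=(im.min(2)>180).astype(np.uint8)
g=cv2.morphologyEx(g,cv2.MORPH_OPEN,cv2.getStructuringElement(2,(151,151)))
k=max(cv2.findContours(g,0,1)[0],key=cv2.contourArea);r=cv2.minAreaRect(k);print(np.array(r[0])/3+[420,90],np.array(r[1])/3,r[2])
```

```text
[247 247 247] [239 232 230]
[512.62271118 181.99423218] [12.53631592 68.81921895] 28.523117065429688
[510.75105794 191.44105021] [118.23508708 112.53509521] 28.495635986328125
```

Request:
step_arm(series="-0.1 -0.2 -4 0 0 0 8.5; -0.1 -0.2 -8 0 0 0 8.5; -0.1 -0.2 -11 0 0 0 8.5; -0.1 -0.2 -13 0 0 0 6; -0.1 -0.2 -14 0 0 0 4; -0.1 -0.2 -14 0 0 0 2.5; -0.1 -0.2 -14 0 0 0 0; -0.1 -0.2 -14 0 0 0 0; -0.1 -0.2 -14 0 0 0 0; -0.1 -0.2 -14 0 0 0 0; -0.1 -0.2 -14 0 0 0 0; -0.1 -0.2 -14 0 0 0 0")

```text
t: 3.32
eef_pos: [514.1, 183.6, 21.9]
eef_rot: [3.137, 0.0, 2.066]
wrist_force: [-1.0, 1.1, 6.5]
gripper_width: 0.149
```

Request:
step_arm(series="0 0 1 0 0 0 0; 0 0 3 0 0 0 0; 0 0 6 0 0 0 0; 0 0 9 0 0 0 0; 0 0 12 0 0 0 0; 0 0 12 0 0 0 0; 0 0 12 0 0 0 0")

```text
t: 4.2
eef_pos: [513.4, 183.3, 140.3]
eef_rot: [3.14, -0.0, 2.066]
wrist_force: [-0.3, 0.1, -3.7]
gripper_width: 0.153
```

Run:
```python
from rect import *
s=env.observe(); print(s['eef_pos'],s['wrist_force'],s['wrist_torque'],s['gripper_width'])
for n in ['wrist','side']:
    c=cap(n); cv2.imwrite(f'pics/{n}2.png',c['color'])
```

```text
[513.36568592 183.2960173  140.31239971] [-0.29245298  0.05398647 -3.73687778] [ 0.02908706  0.01107811 -0.03410011] 0.15290576837219313
```

View pics/wrist2.png

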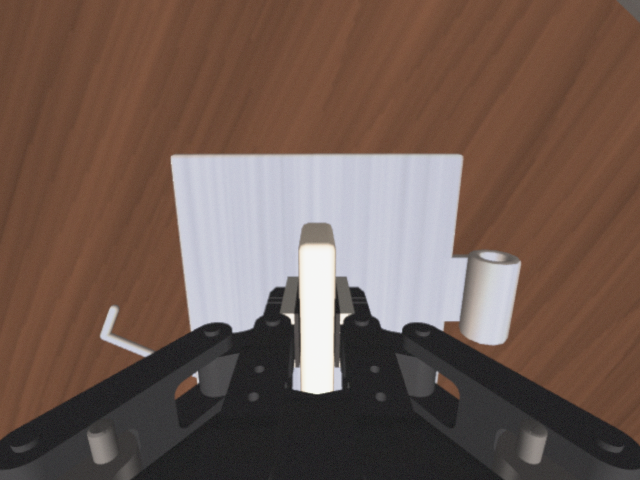

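View pics/side2.png

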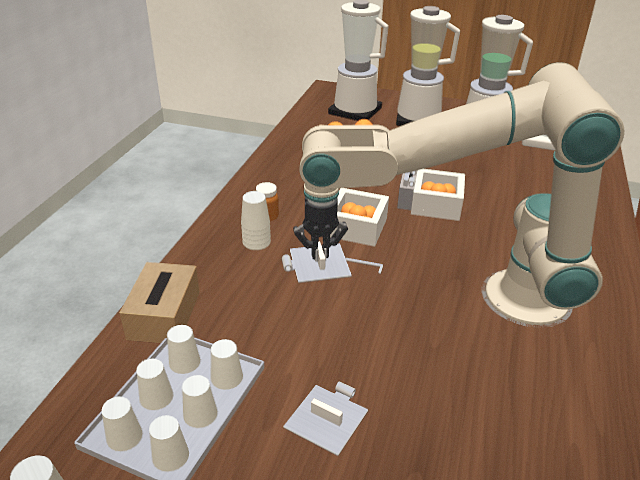

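Run:
```python
from rect import *
T,s=pose(); c=cap('wrist')
def tool(uv,zt):
    P=onplane(c,uv,T[2,3]-zt) # tool z down
    return ((P-T[:3,3])@T[:3,:3]).round(1)
print('bar top far/near',tool([(317,250),(317,392)],-20))
print('plate far corners',tool([(173,156),(462,156)],15))
print('knuckle outline top plane',tool([(493,263),(487,343),(468,300),(517,300)],5))
cv2.imwrite('pics/kn.png',cv2.resize(c['color'][140:400,280:540],None,fx=2.2,fy=2.2,interpolation=2))
```

```text
bar top far/near [[ 32.1  -1.5 -20. ]
 [-29.2  -1.6 -20. ]]
plate far corners [[ 63.4 -64.   15. ]
 [ 63.3  61.5  15.1]]
knuckle outline top plane [[ 17.5  76.5   5.1]
 [-23.2  79.6   5.1]
 [ -0.5  67.6   5.1]
 [ -0.6  90.3   5.1]]
```

View pics/kn.png

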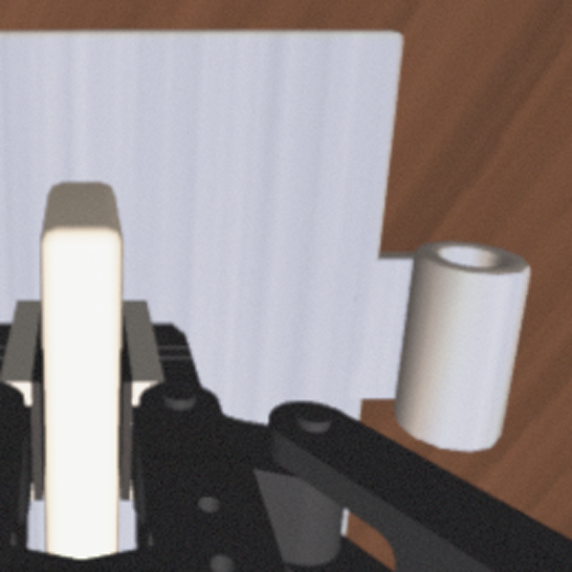

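The lid is held level, and its centre is about 2 mm in tool -x. I'll carry it over the box, staying behind the hinge.

Request:
step_arm(series="-0.3 -3 0 0 0 -2 0; -1 -8 0 0 0 -6 0; -2 -13.5 0 0 0 -11 0; -2.8 -19 0 0 0 -16 0; -3.6 -24.5 0 0 0 -21 0; -4.4 -30 0 0 0 -26 0; -5 -34.3 0 0 0 -29.2 0; -5 -34.3 0 0 0 -29.2 0; -5 -34.3 0 0 0 -29.2 0; -5 -34.3 0 0 0 -29.2 0")

```text
t: 5.6
eef_pos: [463.4, -158.7, 139.7]
eef_rot: [3.141, -0.001, 1.558]
wrist_force: [0.4, 0.2, -3.2]
gripper_width: 0.15
```

Run:
```python
from rect import *
s=env.observe(); print(s['t'],s['eef_pos'],np.degrees(s['eef_rot']),s['wrist_force'])
for n in ['wrist','scene','side']:
    c=cap(n); cv2.imwrite(f'pics/{n}3.png',c['color'])
    cv2.imwrite(f'pics/r3_{n}.png',rectify(c,540,630,-250,-70,92,4))
im=np.hstack([cv2.imread(f'pics/r3_{n}.png')[:, :] for n in ['wrist','scene','side']]); print(im.shape); cv2.imwrite('pics/r3.png',cv2.resize(im,None,fx=.72,fy=.72))
```

```text
5.6 [ 463.3580524  -158.7301766   139.68135269] [ 1.79973520e+02 -4.58487104e-02  8.92847083e+01] [ 0.39857573  0.15604935 -3.20270818]
(720, 1080, 3)
```

View pics/wrist3.png

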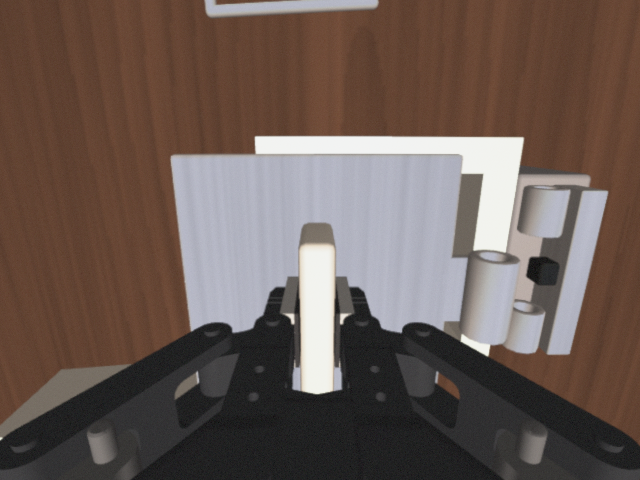

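View pics/scene3.png

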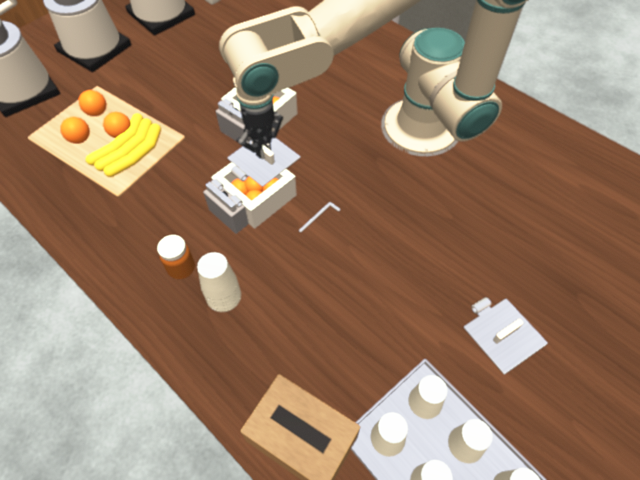

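View pics/r3.png

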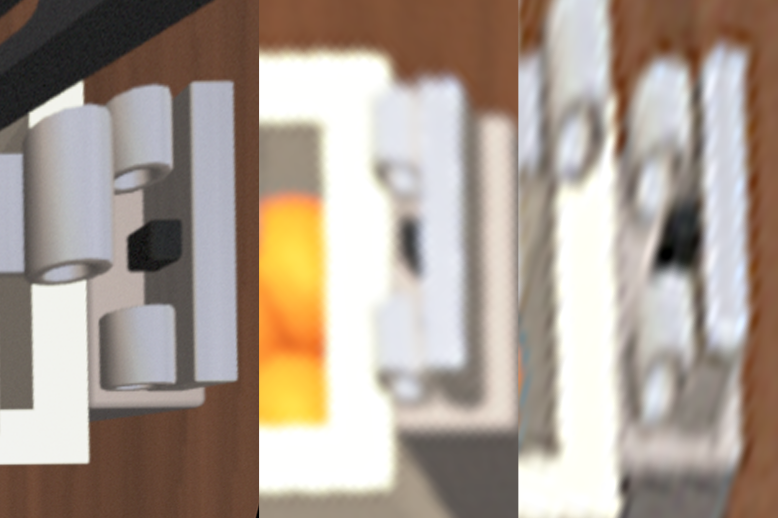

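Run:
```python
from rect import *
c=cap('wrist'); T,_=pose()
print('rim far corners',onplane(c,[(256,137),(521,137)],80).round(1))
im=rectify(c,560,640,-240,-80,104,4); cv2.imwrite('pics/up.png',im)
g=im.astype(int); m=(g.min(2)>175).astype(np.uint8)
r=rectify(c,420,600,-110,-60,80,4); cv2.imwrite('pics/rimr.png',r)
```

```text
rim far corners [[428.9 -87.9  80. ]
 [576.8 -89.5  80. ]]
```

View pics/up.png

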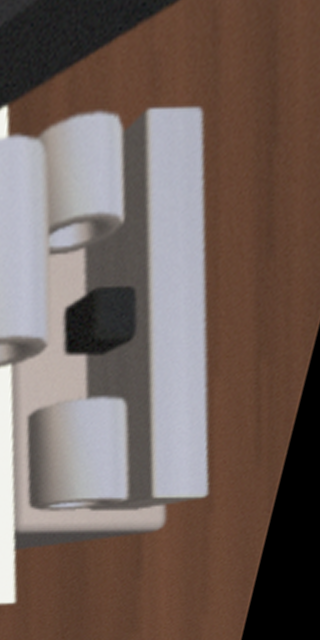

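View pics/rimr.png

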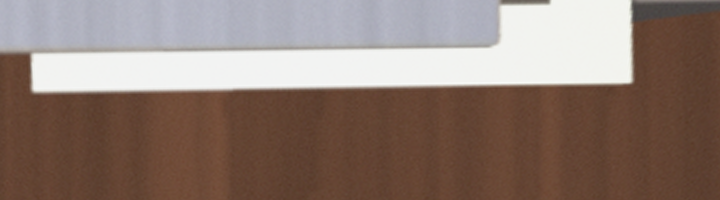

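From the wrist view, the rim edge and the upstand agree on box_hinge at about (587, -164.4), with yaw near -0.9°. The lid needs about -2 mm in y. I'll lower it with the hole about 43 mm short of the hinge.

Request:
step_arm(series="0 -0.2 -1 0 0 -0.2 0; 0 -0.2 -2 0 0 -0.2 0; 0 -0.2 -3 0 0 -0.2 0; 0 -0.2 -3.6 0 0 -0.2 0; 0 -0.2 -3.6 0 0 -0.2 0; 0 -0.2 -3.6 0 0 -0.2 0")

```text
t: 6.55
eef_pos: [463.7, -161.2, 104.4]
eef_rot: [3.14, -0.0, 1.554]
wrist_force: [-0.1, -1.1, -2.7]
gripper_width: 0.156
```

Request:
step_arm(series="0 0 -0.1 0 0 0 0; 0 0 -0.2 0 0 0 0; 0 0 -0.2 0 0 0 0")

```text
t: 6.92
eef_pos: [463.6, -161.2, 102.3]
eef_rot: [3.14, -0.0, 1.554]
wrist_force: [0.3, -0.7, -2.1]
gripper_width: 0.153
```

Request:
step_arm(series="0 0 -0.1 0 0 0 0; 0 0 -0.2 0 0 0 0; 0 0 -0.2 0 0 0 0; 0 0 -0.2 0 0 0 0")

```text
t: 7.42
eef_pos: [463.8, -161.2, 101.9]
eef_rot: [3.139, 0.0, 1.555]
wrist_force: [-5.6, 2.4, 7.8]
gripper_width: 0.151
```

Contact: about 10 N down on the rim. I'll check flatness and alignment.

Run:
```python
from rect import *
c=cap('wrist'); cv2.imwrite('pics/wrist4.png',c['color']); T,s=pose(); print(s['eef_pos'],s['wrist_force'],s['wrist_torque'],np.degrees(s['eef_rot']))
cv2.imwrite('pics/r4.png',rectify(c,440,640,-250,-70,92,4))
c=cap('side'); cv2.imwrite('pics/side4.png',cv2.resize(c['color'][140:280,270:430],None,fx=4.5,fy=4.2,interpolation=2))
```

```text
[ 463.79243532 -161.20891591  101.86708883] [-6.13421879  2.32016924  8.0286355 ] [0.38141973 0.98944478 0.0337417 ] [1.79872296e+02 1.55259765e-02 8.90690993e+01]
```

View pics/r4.png

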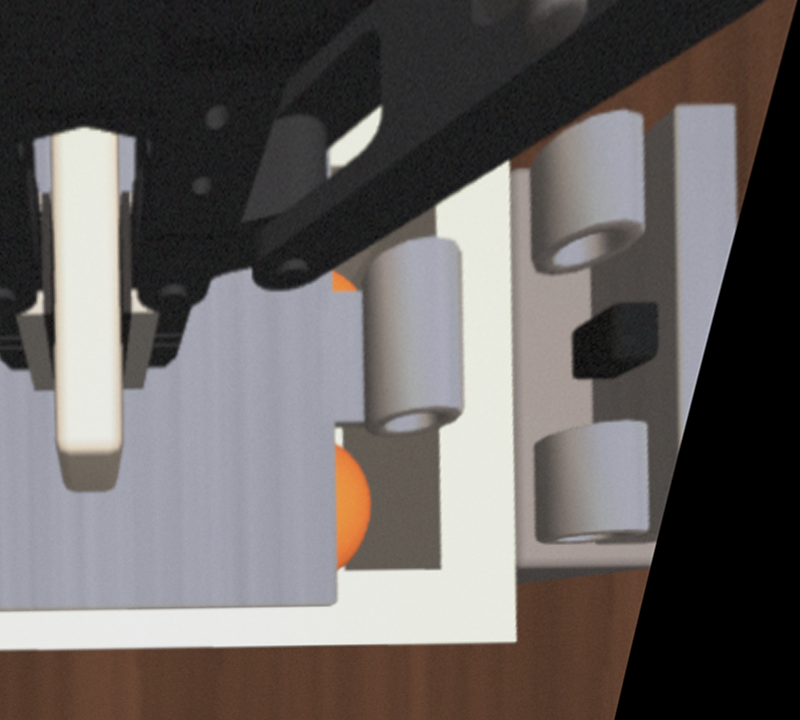

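View pics/side4.png

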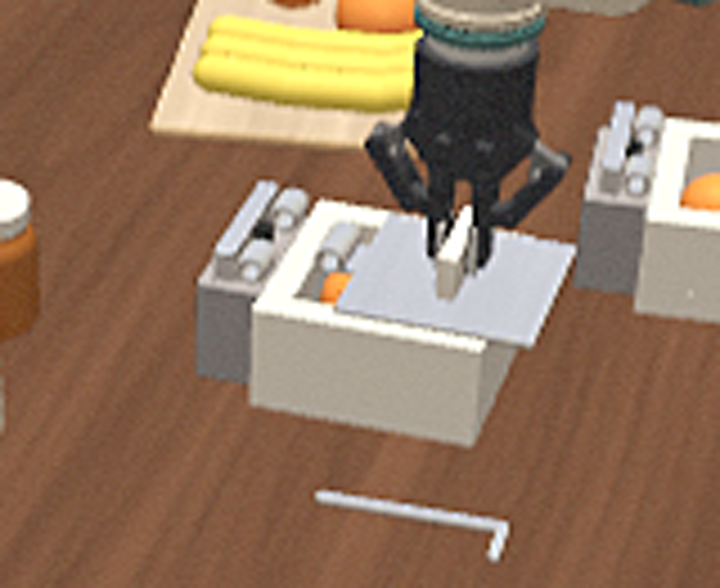

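View pics/wrist4.png

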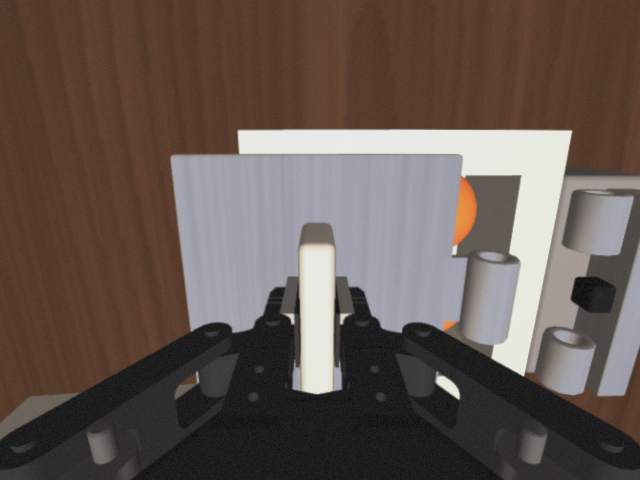

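Run:
```python
from rect import *
c=cap('wrist')
def edge(z,x0,x1,y0,y1,thr,sgn):
    im=rectify(c,x0,x1,y0,y1,z,4).min(2).astype(float)
    g=np.diff(cv2.GaussianBlur(im,(1,9),2),axis=0)*sgn; i=g.argmax(0); x=x0+np.arange(g.shape[1])/4; p=np.polyfit(x,y0+(i+.5)/4,1); p2=np.polyfit(x[np.abs(np.polyval(p,x)-y0-(i+.5)/4)<1],(y0+(i+.5)/4)[np.abs(np.polyval(p,x)-y0-(i+.5)/4)<1],1); return p2
r=edge(80,440,560,-100,-80,0,-1); l=edge(86,420,500,-105,-90,0,1)
for p in (r,l): print(np.degrees(np.arctan(p[0])),np.polyval(p,[464,500,545]))
print('rim far ends x',onplane(c,[(239,131),(570,131)],80), onplane(c,[(173,156),(462,156)],86))
```

```text
-0.8532069617926681 [-87.56834034 -88.10446571 -88.77462243]
-1.1116695219018058 [-97.65365141 -98.35222163 -99.2254344 ]
rim far ends x [[428.7030589  -87.69944317  80.        ]
 [577.06972471 -89.79409617  80.        ]] [[400.33388167 -97.69246071  86.        ]
 [526.53604518 -99.88432657  86.        ]]
```

The lid is flat on the rim: its edge offset against the rim centreline is under 0.2 mm, yaw agrees within 0.3°, and the hole is about 43 mm short. I'll slide towards the hinge and stop before the knuckles to check.

Request:
step_arm(series="0.3 0 -0.05 0 0 0.1 0; 0.8 -0.01 -0.05 0 0 0.2 0; 1.3 -0.02 -0.05 0 0 0.2 0; 1.8 -0.03 -0.05 0 0 0.2 0; 2.2 -0.03 -0.05 0 0 0.2 0; 2.4 -0.04 -0.05 0 0 0.2 0; 2.4 -0.04 -0.05 0 0 0.2 0")

```text
t: 8.45
eef_pos: [488.4, -161.8, 101.9]
eef_rot: [3.139, 0.001, 1.558]
wrist_force: [-3.4, 0.1, 4.6]
gripper_width: 0.153
```

```bash
cat > rel.py <<'E'
from rect import *
import sys
c=cap('wrist'); T,s=pose(); print(s['t'],s['eef_pos'].round(1),np.degrees(s['eef_rot']).round(2),s['wrist_force'].round(1),s['wrist_torque'].round(2))
tag=sys.argv[1]; cv2.imwrite(f'pics/w{tag}.png',c['color']); cv2.imwrite(f'pics/r{tag}.png',rectify(c,500,640,-240,-80,92,5)[:, :])
def edge(z,x0,x1,y0,y1,sgn):
    im=rectify(c,x0,x1,y0,y1,z,4).min(2).astype(float)
    g=np.diff(cv2.GaussianBlur(im,(1,9),2),axis=0)*sgn; i=g.argmax(0); x=x0+np.arange(g.shape[1])/4; y=y0+(i+.5)/4
    p=np.polyfit(x,y,1); k=np.abs(np.polyval(p,x)-y)<1; return np.polyfit(x[k],y[k],1)
t=T[0,3]
r=edge(80,t-20,t+70,-100,-80,-1); l=edge(86,t-50,t+45,-106,-90,1)
for p in (r,l): print(np.degrees(np.arctan(p[0])),np.polyval(p,t))
print('lid y minus box y at lid centre',np.polyval(l,t)-65-np.polyval(r,t)+75)
E
python3 rel.py 5
```

```text
8.5 [ 488.4 -161.8  101.9] [1.7982e+02 4.0000e-02 8.9270e+01] [-2.9  0.3  4.6] [0.   0.56 0.02]
-0.8301255510834894 -87.93749189808564
-0.7772974445902842 -98.27245608932267
lid y minus box y at lid centre -0.33496419123703447
```

View pics/w5.png

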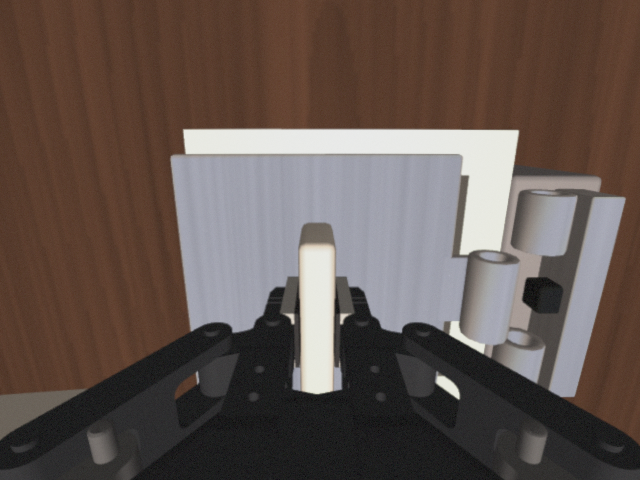

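View pics/r5.png

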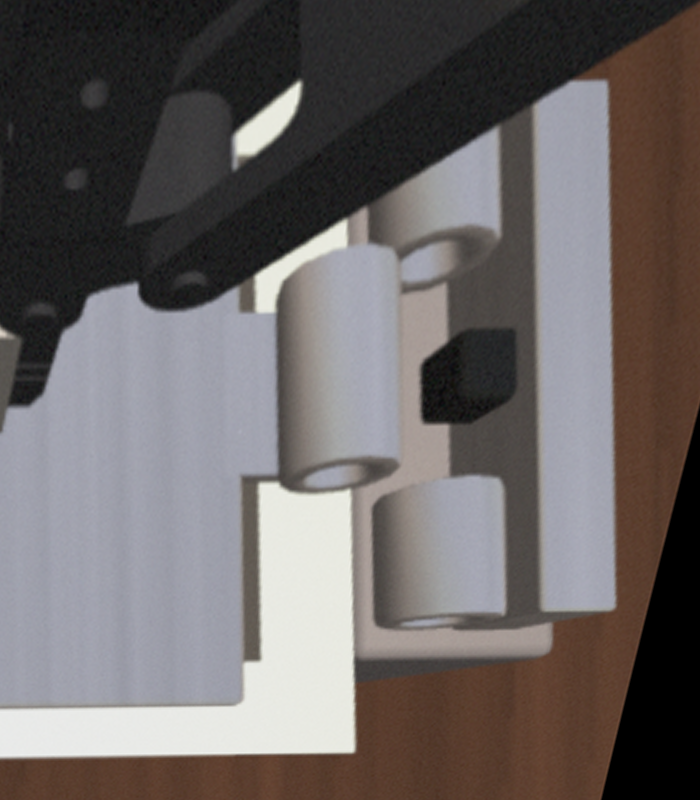

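The hole is about 18.5 mm short, the knuckle faces the gap, and y is off by -0.3 to -1 mm. I'll slide on with a +0.4 mm y correction.

Request:
step_arm(series="0.3 0.04 -0.03 0 0 -0.1 0; 0.6 0.04 -0.03 0 0 -0.1 0; 0.9 0.03 -0.03 0 0 -0.1 0; 1.2 0.02 -0.03 0 0 -0.1 0; 1.4 0.02 -0.03 0 0 -0.1 0; 1.4 0.02 -0.03 0 0 -0.1 0")

```text
t: 9.25
eef_pos: [501.5, -161.7, 101.9]
eef_rot: [-3.141, 0.001, 1.556]
wrist_force: [-11.8, 1.1, 10.6]
gripper_width: 0.155
```

```bash
python3 rel.py 6
```

```text
9.3 [ 501.5 -161.7  101.9] [-1.7999e+02  4.0000e-02  8.9160e+01] [-12.4   0.6   9.9] [ 0.08  1.88 -0.01]
-0.8802927733232297 -88.05181802242988
-0.8801922324330728 -98.15940803278632
lid y minus box y at lid centre -0.10759001035641802
```

View pics/r6.png

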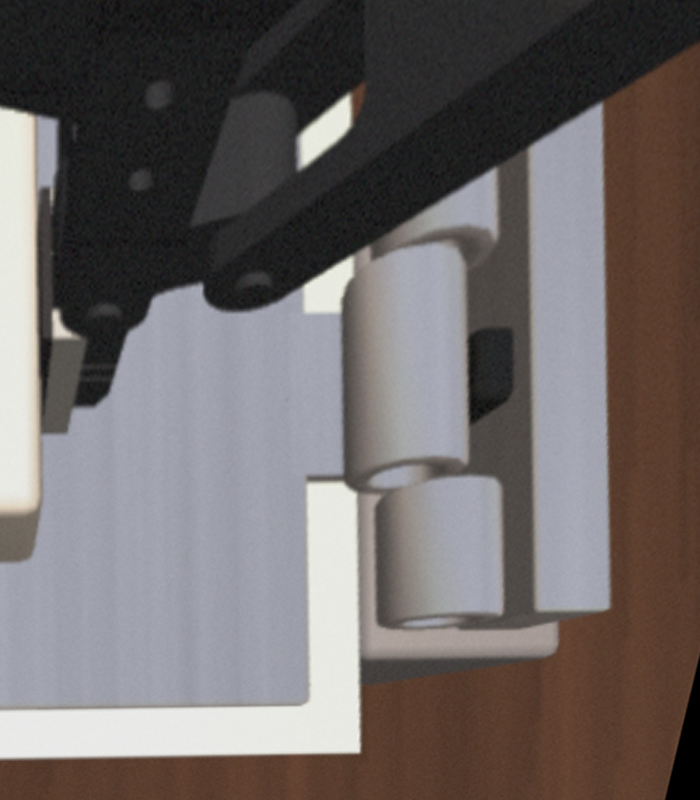

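The knuckle has entered between the fixed ones and touches the buffer, with about 7 mm left. I'll push to the stop.

Request:
step_arm(series="0.2 0 -0.03 0 0 0 0; 0.4 -0.01 -0.03 0 0 0 0; 0.6 -0.01 -0.03 0 0 0 0; 0.8 -0.01 -0.03 0 0 0 0; 1.0 -0.01 -0.03 0 0 0 0; 1.0 -0.01 -0.03 0 0 0 0; 1.0 -0.01 -0.03 0 0 0 0")

```text
t: 10.18
eef_pos: [508.3, -161.8, 101.9]
eef_rot: [-3.132, -0.0, 1.556]
wrist_force: [-28.8, 2.9, 17.8]
gripper_width: 0.155
```

```bash
python3 rel.py 7
python3 - <<'E'
from h import *
for n in ('scene','side'):
    c=cap(n); im=c['color'][130:250,180:310] if n=='scene' else c['color'][150:280,280:420]; cv2.imwrite(f'pics/{n}7.png',cv2.resize(im,None,fx=4,fy=4,interpolation=2))
E
```

```text
10.225 [ 508.3 -161.8  101.9] [-1.7946e+02 -1.0000e-02  8.9130e+01] [-28.5   3.1  18.9] [0.33 3.71 0.06]
-0.9002045916088762 -88.15775453942969
-0.8717363613419423 -98.3011258005505
lid y minus box y at lid centre -0.14337126112080512
```

View pics/r7.png

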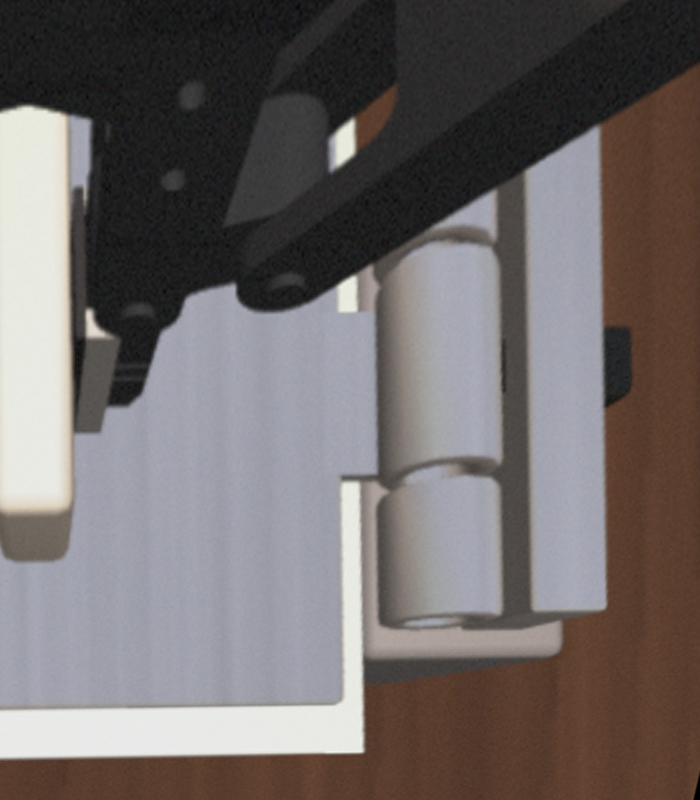

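View pics/side7.png

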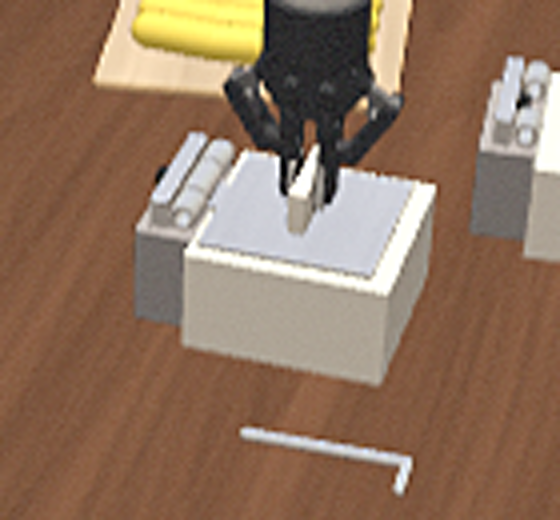

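View pics/scene7.png

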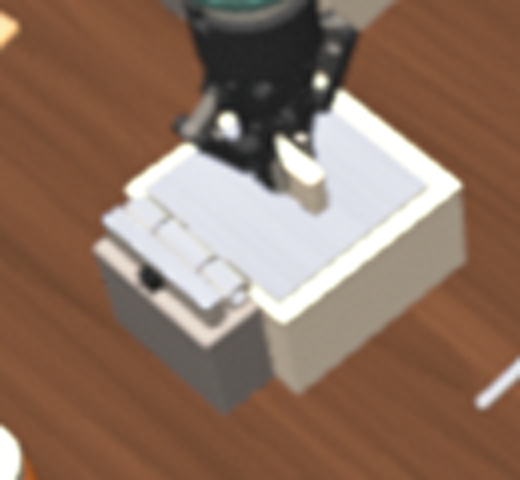

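The lid is seated. The knuckles are collinear to about 0.4 mm, the buffer stub has come out behind the upstand, and the push holds steady at about 28 N. A new move would relax that push, so I'm handing in now.

Run:
```python
from h import *
s=env.observe(); print(s['t'],s['eef_pos'],s['wrist_force'],s['qvel'].round(4),s['gripper_width']); print(env.hand_in())
```

```text
10.325 [ 508.24755085 -161.80699899  101.89020522] [-28.62260954   2.35887357  17.69437019] [-0.0024  0.002   0.003  -0.0011 -0.0014  0.0011] 0.15330422284013523
the job is handed in; nothing more can be done
None
```

I gripped the nearer lid by its bar and set it flat on the rim of the left-hand box, with the hole about 43 mm short of the hinge. I then slid it in against the buffer until it met the solid stop. I handed in at 10.3 s with the grip closed and still pushing; no verdict is reported.

**Last checks:**
- **Alignment:** the lid's knuckle was in line with the box's two to about 0.4 mm in x. It was within about 0.2 mm along the hinge, with yaw within 0.1°.
- **Buffer:** its stub showed behind the upstand, so it was pushed right back. The wrist read about 28 N back along x, steady, well over the buffer's 9 N.
- **Grip and rest:** the fingers were still on the bar at 0.153 of full opening, and the joint speeds were near zero.
- **Bystanders:** the arm never came near the pin, cups or jar. I saw the pin in the last side view, but did not re-measure any of the three.

**Disagreements and gaps:**
- **Camera difference:** the cameras differed by 1–3 mm on the box position. I used the wrist view, where lid and box appear together.
- **Tool roll:** the tool rolled about 0.5° under the final push, inside the limit.
- **Height and level at the end:** I judged these by eye and from the steady tool height, not by a separate measurement.

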